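# Seat the brake disc on its studs and swing the caliper over it

### The arm

A 6-joint arm with a two-finger parallel gripper is mounted at the origin on the work surface. World frame = base frame: x ahead of the robot, y to its left, z up, the work surface at z = 0. Lengths are in mm, angles in rad, forces in N, time in s.
With the tool pointing down it reaches from about 400 to 925 mm from the base axis. Payload 12.5 kg.
Tool frame: the origin (TCP) lies midway between the tips of the shut fingers; the grasp point (between the pads) lies 19 mm behind it; z points along the fingers, y is the direction in which the jaws open and shut (so a half turn about z gives the same grasp; the last joint's range is limited). The gripper opens to 95 mm and grips with 3 to 60 N. Pads are 20 mm wide; open, the fingers measure 119 mm over their backs; the gripper's body (75 mm by 180 mm) begins 59 mm behind the grasp point.
Start: joints at [1.115, 0.491, 1.559, -0, 1.092, -0.106], TCP at [214.179, 587.178, 175.861] pointing down, gripper open.
Joint ranges: [-3.1, 3.1], [-0.84, 2.19], [0.05, 2.79], [-1.13, 4.28], [0.06, 2.93], [-2.69, 2.69]. Speed limits (rad/s): [2.22, 2.22, 2.79, 3.14, 3.14, 3.14].

### API

Orientations are given as [roll, pitch, yaw] about the fixed x, y, z axes, in that order (R = Rz(yaw) Ry(pitch) Rx(roll)).
In Python, from cell import * gives the robot as it stands. The module is installed in compiled form; this text tells all that it offers.
- The arm moves only by the tool carry_out, never from a script. Its argument "moves" is a list of rows, each an object of numbers: "dx", "dy", "dz": the shift along the tool's x, y, z in m; "twist": the turn about the tool's z in degrees. A call has 1 to 5 rows; each row is the pose to reach, as a shift and turn from the pose commanded when the call began, along the tool's axes at that moment; what a row does not reach only later rows make up. A row lasts 1/10 s, in which the tool goes at most 50 mm and 8.59 degrees, less where a joint would pass 70% of its speed; a pose out of reach is approached as far as the arm can. A call with a gripper value outside its range is refused whole. "grip" is the finger opening in m, from 0 to 0.0951, set as the call begins (left out, the last holds). The fingers move at their own pace and stop on an object; the grip force is fixed at half the most. Time passes only in rows, so rows that repeat a pose let the fingers close. It gives the time, the measured TCP pose, the force and the opening at its end, in the units of the state.
- state(): the state, without advancing time (a new reading comes with each control period).
- read_camera(name): name is "side" or "top" or "wrist"; returns (picture, depth): 420x560x3 uint8, red, green, blue; 420x560 float32, mm along the optical axis (not along the pixel's ray), 0 where there is no reading.
- camera_info(name): a dict with "mtx" (3x3 intrinsics, pixels), "dist_coeffs" ([k1, k2, p1, p2, k3] as OpenCV has them; the pictures are not rectified), "R" (3x3) and "t" (3): a world point X has camera coordinates R X + t. Camera axes: x right, y down, z forward; pixel columns grow to the right and rows downward; lengths in mm; the calibration is good to about 2 mm. A picture is of the moment at which its call begins: read the wrist's pose just before it. camera_info takes no time and is no camera call; for the wrist camera it gives the pose at the moment of the call.
- job_done(): hands the job in, once; it reports no verdict.
The state is a dict: "t": time; "joints": joint angles; "qvel": joint speeds; "tau": joint torques, N m; "eef_pos": TCP position; "tcp_rot": TCP orientation; "ft_force": force on the tool from outside, world axes, zero at the start; "moment": the same for the moment, N m; "opening": opening from 0.0 (shut) to 1.0 (fully open).
Only numpy, scipy, OpenCV 4.12 (cv2) and the standard library are available. Lean on these libraries where they do the work, as an engineer would, in place of code of your own. Each camera call takes 0.05 s, during which the arm holds its last target. There are 200 camera calls.

### The job

The brake disc is sitting up on the tips of the hub's four studs: turn it until its holes line up with the studs and get it down fully home, flat against the hub, without forcing it. Then swing the caliper in over the edge of the disc, all the way to its stop, and leave everything else on the bench where it is.

Things in the scene. Friction and masses are not known exactly. Their poses are not given: they have to be found in the camera images.
- knuckle: Steering knuckle of a small vehicle, fixed on a bench stand with its hub facing up; knuckle and hub cannot move or turn. Origin: on the bench, under the hub's axis; z up. The caliper's bracket is on the +y side. Apart from the hub and its lock (a block and pin beside it at -y, 55 to 66 mm from the axis, up to 86 mm high), the castings under the disc stay below 70 mm.
- hub_face (a point): Centre of the hub's face, a flat ring 94 mm across, 100 mm above the bench; axes as the knuckle's. A round nose, 46.4 mm across, with a domed cap, stands up 35 mm from it.
- stud (a point): Tip of the stud on the knuckle's +x axis, 114 mm above the bench. There are four such studs, 8 mm across, 14 mm long, with bevelled tips, standing on the hub's face 36 mm from its axis: on the knuckle's +x, +y, -x and -y axes.
- disc: Loose brake disc, 0.5 to 0.75 kg, 220 mm across, 5 mm thick, its 48.8 mm bore loosely round the hub's nose. Origin: centre of its underside; z up. Four bolt holes, 11.6 mm, lie 36 mm from the centre on its +x, +y, -x, -y axes. It starts level on the stud tips (underside 114 mm above the bench), holes 20 to 45 degrees off the studs; home, the underside is 100 mm above the bench.
- disc_hole (a point): Centre of the bolt hole on the disc's +x axis, at the disc's upper face. When the holes come over the studs the disc drops by itself onto the hub; it may then need pressing down level. Home, the stud tips show 9 mm above the upper face.
- disc_spoke (a point): On the upper face of one of the disc's four straight radial spokes, 67 mm from the centre. The spokes are 16 mm wide, at 45, 135, 225 and 315 degrees from the disc's +x axis, from the middle ring (92 mm across) to the brake band (88 to 110 mm from the centre); open windows between them let closed fingers reach down to push a spoke round, with a few newtons.
- caliper (a joint): Angle of the brake caliper about its upright guide pin, rad: 0 = swung right in over the disc, at its stop; grows counter-clockwise seen from above as it swings out, to 1.45 at most. It stays where it is left and takes about 0.10 N m to move. Its slot is 13 mm high, 96 to 109 mm above the bench, so it passes over the disc's edge only when the disc is home.
- caliper_pin (a point): Axis of the caliper's guide pin, 95 mm above the bench, at x = -68 mm, y = +128 mm in the knuckle's frame. This frame turns with the caliper: +x runs along it from the pin to the free end, +y points outwards, away from the disc when the caliper is in, z up. At angle 0 its axes are parallel with the knuckle's.
- caliper_back (a point): Point on the caliper's flat outer back, the face to push inwards: 90 mm along +x and 10 mm along +y from the pin, 100 mm above the bench; axes as point caliper_pin. The back is a plane at y = +10 mm, from x = 31 to 105 mm and 66 to 127 mm above the bench. A capped bleed screw stands on top at x = 98 mm, up to 141 mm above the bench.
- tin: Bystander: white paint tin, 104 mm across, 128 mm high. Origin: centre of its underside.
- cartridge: Bystander: adhesive cartridge lying down, 240 mm long along x, 66 mm across at its blue funnel. Origin: underside.
- nut_dish: Bystander: round steel dish with four nuts, 108 mm across, 18 mm high, beside the knuckle. Origin: centre of its underside.
- pad_a: Bystander: brake pad, 78 x 34 x 12 mm, beside the knuckle. Origin: centre of its underside.
- pad_b: Bystander: a second brake pad like the first.
- spanner: Bystander: steel spanner, 200 mm long, 8 mm thick. Origin: centre of its underside.
- mould: Bystander: yellow moulding frame with a black filling, about 125 x 125 x 12 mm. Origin: underside.
- carton: Bystander: open cardboard box, 150 x 100 x 55 mm. Origin: centre of its underside.

How it is judged:
By the outcome, as a careful person would: the job done as asked, in the order asked, and still so for the second after the job is handed in, with the robot touching nothing.
It also fails if it takes over 67 s, if anything falls off the work surface, if the arm or the gripper's body presses on something with over 40 N, if the wrist force passes 120 N, or if a joint passes its speed limit or range.

## Working session

There is one attempt and no reset: what is moved stays moved. The work goes in short steps, Python scripts to look and compute and a tool call to move; the robot and the scene stay as the last step left them, time stands still between calls to the robot, and variables do not carry over. Pictures are saved under pics/ and viewed, about 8 in all and at most 12, crops included, and the job is handed in when it is done.

Besides the shell and the picture viewer there is one more tool, called by a JSON object that holds its "fn" and its "kwargs", one argument or row to a line. carry_out: Moves the arm, as the interface text tells. Its arguments: {"type":"object","properties":{"moves":{"type":"array","items":{"type":"object","properties":{"dx":{"type":"number"},"dy":{"type":"number"},"dz":{"type":"number"},"twist":{"type":"number"}}}},"grip":{"type":"number"}},"required":["moves"]}

```bash
mkdir -p pics; cat > h.py <<'E'
from cell import *
import numpy as np, cv2
def snap(name,fn):
    info=camera_info(name); im,d=read_camera(name)
    cv2.imwrite('pics/'+fn+'.png',cv2.cvtColor(im,cv2.COLOR_RGB2BGR)); np.savez('pics/'+fn+'.npz',d=d,**{k:np.array(info[k]) for k in('mtx','dist_coeffs','R','t')})
def load(fn): return np.load('pics/'+fn+'.npz')
def ray(f,uv):
    p=cv2.undistortPoints(np.array(uv,float).reshape(-1,1,2),f['mtx'],f['dist_coeffs']).reshape(-1,2)
    return np.c_[p,np.ones(len(p))]
def atz(f,uv,z):
    r=ray(f,uv)@f['R']; c=-f['R'].T@f['t'].ravel()
    return c+r*((z-c[2])/r[:,2])[:,None]
def bydepth(f,uv):
    d=np.array([f['d'][int(round(v)),int(round(u))] for u,v in uv])
    return (ray(f,uv)*d[:,None]-f['t'].ravel())@f['R']
def proj(f,X):
    return cv2.projectPoints(np.array(X,float).reshape(-1,1,3),cv2.Rodrigues(f['R'])[0],f['t'].reshape(3,1),f['mtx'],f['dist_coeffs'])[0].reshape(-1,2)
E
python3 - <<'E'
from h import *
s=state();print(s)
for n in('top','side'): 
    snap(n,n+'0'); f=load(n+'0'); print(n,-f['R'].T@f['t'].ravel(),f['mtx'][0,0],f['R'].round(2).tolist())
a=cv2.imread('pics/top0.png')
cv2.imwrite('pics/top0b.png',cv2.resize(a,(800,600),interpolation=cv2.INTER_CUBIC))
E
```

```text
{'t': 0.0, 'joints': array([ 1.11536340e+00,  4.91540538e-01,  1.55943986e+00, -2.23088386e-05,
        1.09171511e+00, -1.05620113e-01]), 'qvel': array([0.00093925, 0.00026837, 0.00027509, 0.00110214, 0.00013978,
       0.00151584]), 'tau': array([ 6.81412330e-04, -6.12637997e+01, -2.58183199e+01,  6.93206163e-02,
        4.82040457e-02, -6.25185066e-05]), 'eef_pos': array([214.07060155, 586.89032135, 175.2768979 ]), 'tcp_rot': array([-3.14049386e+00, -9.65909488e-05,  2.79179009e+00]), 'ft_force': array([-0.1728821 , -0.0847081 , -0.18429027]), 'moment': array([-0.02110681, -0.03044161, -0.02192329]), 'opening': 0.9989422701548926}
top [ 492.29531066   20.37878317 1158.33808325] 390.69694776161293 [[-0.01, -1.0, 0.03], [-1.0, 0.01, -0.07], [0.07, -0.03, -1.0]]
side [ 231.67856712 -891.87234053 1049.20239114] 428.61570824237543 [[0.92, -0.38, -0.02], [-0.28, -0.65, -0.7], [0.26, 0.66, -0.71]]
```

View pics/top0b.png

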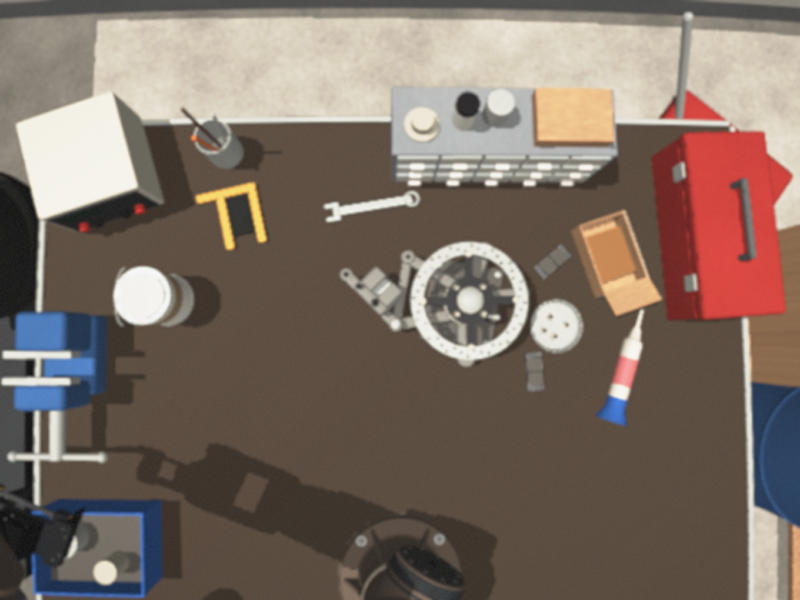

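View pics/side0.png

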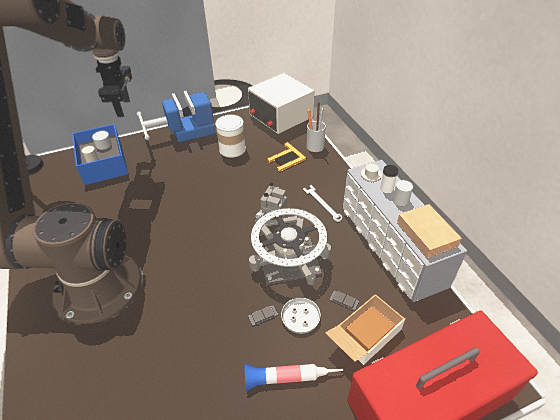

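The top picture shows the disc centred near (329,210) in raw pixels. The caliper is swung out to its left (pin around (277,227), free end (243,192)), and the dish and pads are to the right. I'll enlarge the crop to read the points more closely.

```bash
python3 - <<'E'
from h import *
f=load('top0'); a=cv2.imread('pics/top0.png')
c=a[155:275,225:385]; cv2.imwrite('pics/c1.png',cv2.resize(c,(800,600),interpolation=cv2.INTER_CUBIC))
# disc: depth points 117-123 mm high
v,u=np.mgrid[140:290,220:400]; uv=np.c_[u.ravel(),v.ravel()].astype(float)
d=f['d'][140:290,220:400].ravel(); P=(ray(f,uv)*d[:,None]-f['t'].ravel())@f['R']
m=(P[:,2]>112)&(P[:,2]<127); Q=P[m]; 
hull=cv2.convexHull(Q[:,:2].astype(np.float32)); 
c0=np.median(Q[:,:2],0)
for _ in range(5):
    r=np.linalg.norm(Q[:,:2]-c0,axis=1); k=(r>84)&(r<114); A=np.c_[2*Q[k][:,:2],np.ones(k.sum())]
    c0=cv2.minEnclosingCircle(Q[r<118][:,:2].astype(np.float32))[0]; rad=cv2.minEnclosingCircle(Q[r<118][:,:2].astype(np.float32))[1]
print(c0,rad,Q[k][:,2].mean(),m.sum())
E
```

```text
(557.4400634765625, -135.1196746826172) 109.94452667236328 118.79370736700164 3113
```

View pics/c1.png

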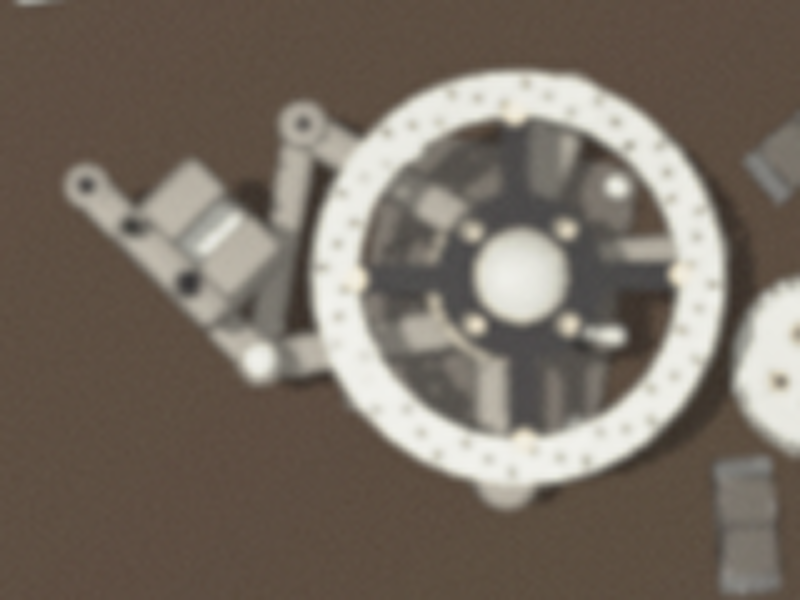

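The crop shows the disc centre at about (520,275) with its spokes nearly along the image axes. The bright holes are at 45°, e.g. (472,230). The caliper pin is at (260,362), the other bracket ear at (302,123), and the caliper's free end near (85,185). Next I'll compute the yaw, caliper angle and clearances.

```bash
python3 - <<'E'
from h import *
f=load('top0'); raw=lambda p:(225+p[0]/5,155+p[1]/5)
pts={'pin':(260,362),'ear':(302,123),'free':(85,185),'spL':(362,279),'spR':(678,272),'spT':(514,117),'spB':(524,438),'h1':(472,230),'h2':(567,228),'h3':(568,325),'h4':(475,325),'nose':(520,275),'caliperA':(190,160),'calB':(280,245),'lock?':(615,187),'rod':(600,335)}
uv=[raw(p) for p in pts.values()]
D=bydepth(f,uv)
for k,p,z in zip(pts,D,atz(f,uv,119)): print(k,p.round(),z.round(1), np.degrees(np.arctan2(z[1]+135.1,z[0]-557.4)).round(1))
v,u=np.mgrid[0:420,0:560]; P=(ray(f,np.c_[u.ravel(),v.ravel()].astype(float))*f['d'].ravel()[:,None]-f['t'].ravel())@f['R']
m=(P[:,2]>150)&(P[:,2]<500)&(abs(P[:,0]-557)<350)&(abs(P[:,1]+100)<300)&(P[:,0]>300)
Q=P[m]; print('tall',m.sum(), Q.min(0).round() if m.any() else '',Q.max(0).round() if m.any() else '')
s=state(); i=camera_info('wrist'); R=np.array(i['R']);c=-R.T@np.array(i['t']).ravel()
y=s['tcp_rot'][2]; T=np.array([[np.cos(y),np.sin(y),0],[np.sin(y),-np.cos(y),0],[0,0,-1]])
print('cam in tool',(T.T@(c-s['eef_pos'])).round(1),(T.T@R.T).round(2).tolist(),i['mtx'][0][0])
# target above disc, yaw pi/2
dlt=np.array([557.4,-135.1,300])-s['eef_pos']; print('shift tool',(T.T@dlt).round(0))
E
```

```text
pin [513.   3.  94.] [512.5   3.4 119. ] 108.0
ear [648. -23.  65.] [640.3 -20.6 119. ] 54.1
free [612.  98.  85.] [608.   95.8 119. ] 77.6
spL [556. -52. 119.] [556.1 -51.6 119. ] 90.9
spR [ 558. -222.  119.] [ 558.  -222.1  119. ] -89.6
spT [ 643. -135.  119.] [ 642.7 -135.   119. ] 0.0
spB [ 470. -137.  117.] [ 470.2 -136.8  119. ] -178.9
h1 [ 583. -113.  102.] [ 581.8 -111.1  119. ] 44.6
h2 [ 584. -166.  100.] [ 582.3 -162.4  119. ] -47.6
h3 [ 531. -165.  100.] [ 530.2 -161.7  119. ] -135.6
h4 [ 532. -114.   99.] [ 530.8 -111.7  119. ] 138.6
nose [ 556. -134.  133.] [ 557.3 -136.4  119. ] -93.7
caliperA [620.  39. 125.] [620.9  39.6 119. ] 70.0
calB [574.  -8. 126.] [574.8  -8.  119. ] 82.2
lock? [ 615. -209.   21.] [ 604.3 -189.   119. ] -49.0
rod [ 526. -184.   90.] [ 524.6 -178.9  119. ] -126.8
tall 6136 [ 813. -400.  150.] [907.   8. 252.]
cam in tool [ 8.490e+01  2.000e-01 -2.093e+02] [[0.0, -0.96, -0.3], [1.0, 0.0, -0.0], [0.0, -0.3, 0.96]] 313.08598803504555
shift tool [-570. -561. -125.]
```

{"fn": "carry_out", "kwargs": {
  "moves": [
    {"dx": -0.03, "dy": -0.03, "dz": -0.02},
    {"dx": -0.065, "dy": -0.063, "dz": -0.04},
    {"dx": -0.1, "dy": -0.097, "dz": -0.045},
    {"dx": -0.135, "dy": -0.132, "dz": -0.045},
    {"dx": -0.17, "dy": -0.167, "dz": -0.045}
  ],
  "grip": 0
}}

```text
schema error: expected keys dx, dy, dz, twist
```

{"fn": "carry_out", "kwargs": {
  "moves": [
    {"dx": -0.03, "dy": -0.03, "dz": -0.02, "twist": 0},
    {"dx": -0.065, "dy": -0.063, "dz": -0.04, "twist": 0},
    {"dx": -0.1, "dy": -0.097, "dz": -0.045, "twist": 0},
    {"dx": -0.135, "dy": -0.132, "dz": -0.045, "twist": 0},
    {"dx": -0.17, "dy": -0.167, "dz": -0.045, "twist": 0}
  ],
  "grip": 0
}}

```text
t: 0.6
eef_pos: [317.0, 370.3, 220.9]
tcp_rot: [3.141, 0.0, 2.792]
ft_force: [1.5, -0.6, 0.5]
opening: 0.639
```

{"fn": "carry_out", "kwargs": {
  "moves": [
    {"dx": -0.035, "dy": -0.035, "dz": 0, "twist": 0},
    {"dx": -0.07, "dy": -0.07, "dz": 0, "twist": 0},
    {"dx": -0.105, "dy": -0.105, "dz": 0, "twist": 0},
    {"dx": -0.14, "dy": -0.14, "dz": 0, "twist": 0},
    {"dx": -0.175, "dy": -0.175, "dz": 0, "twist": 0}
  ]
}}

```text
t: 1.1
eef_pos: [421.4, 145.8, 220.9]
tcp_rot: [3.141, 0.0, 2.792]
ft_force: [0.5, 1.1, 0.5]
opening: 0.216
```

{"fn": "carry_out", "kwargs": {
  "moves": [
    {"dx": -0.035, "dy": -0.035, "dz": 0, "twist": 8},
    {"dx": -0.07, "dy": -0.07, "dz": 0, "twist": 16},
    {"dx": -0.105, "dy": -0.105, "dz": 0, "twist": 24},
    {"dx": -0.14, "dy": -0.14, "dz": 0, "twist": 32},
    {"dx": -0.175, "dy": -0.175, "dz": 0, "twist": 40}
  ]
}}

```text
t: 1.6
eef_pos: [525.9, -78.8, 220.7]
tcp_rot: [-3.142, -0.0, 2.088]
ft_force: [1.1, 0.4, 0.4]
opening: 0.006
```

{"fn": "carry_out", "kwargs": {
  "moves": [
    {"dx": 0, "dy": 0, "dz": 0, "twist": 8},
    {"dx": 0, "dy": 0, "dz": 0, "twist": 16},
    {"dx": 0, "dy": 0, "dz": 0, "twist": 24},
    {"dx": 0, "dy": 0, "dz": 0, "twist": 30},
    {"dx": 0, "dy": 0, "dz": 0, "twist": 30}
  ]
}}

```text
t: 2.1
eef_pos: [525.3, -76.7, 220.5]
tcp_rot: [-3.141, -0.0, 1.569]
ft_force: [0.3, -1.1, 0.2]
opening: 0.004
```

```bash
python3 - <<'E'
from h import *
snap('wrist','w1'); f=load('w1')
a=cv2.imread('pics/w1.png'); cv2.imwrite('pics/w1b.png',cv2.resize(a,(800,600),interpolation=cv2.INTER_CUBIC))
E
```

```text
(no output)
```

View pics/w1b.png

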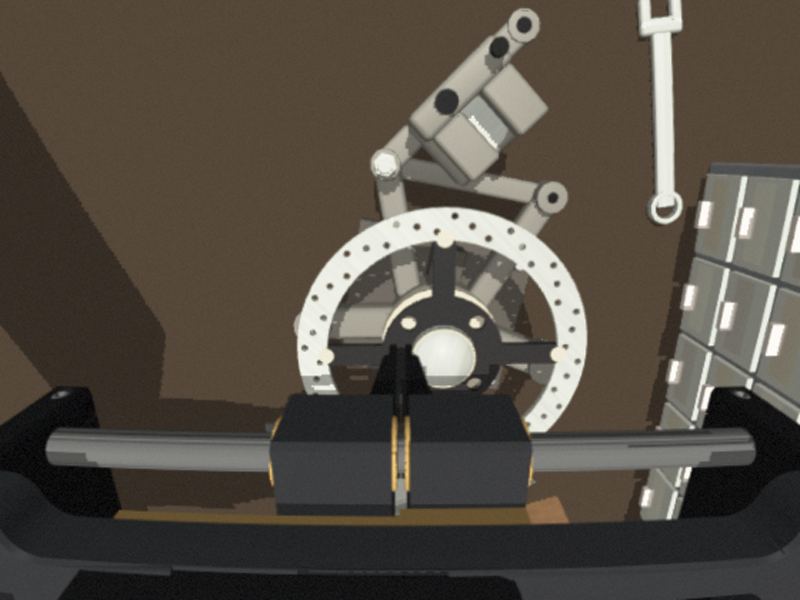

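The wrist view (800 px wide, up = world +y) shows the caliper pin at (385,163), the bracket ear at (552,197) and the caliper's far eye at (523,24). The spokes end at (445,238), (325,355) and (559,354). I'll measure the yaw and caliper angle from these, and get the approach point.

```bash
cat >> h.py <<'E'
def go(x,y,z,yaw):
    s=state(); w=s['tcp_rot'][2]; T=np.array([[np.cos(w),np.sin(w),0],[np.sin(w),-np.cos(w),0],[0,0,-1]])
    print('shift mm',(T.T@(np.array([x,y,z])-s['eef_pos'])).round(1),'twist',np.degrees(-(yaw-w)).round(1))
E
python3 - <<'E'
from h import *
f=load('w1')
pts={'pin':(385,163),'ear':(552,197),'free':(523,24),'spU':(445,238),'spL':(325,355),'spR':(559,354),'edge0':(412,122),'edge1':(500,33),'plug':(446,101),'plug2':(498,47),'nose':(443,357)}
uv=[np.array(p)*.7 for p in pts.values()]
D=dict(zip(pts,bydepth(f,uv)))
c=np.array([557.4,-135.1])
for k,p in D.items(): print(k,p.round(1),np.degrees(np.arctan2(*(p[:2]-c)[::-1])).round(1),np.linalg.norm(p[:2]-c).round(1))
print('disc spokes @119',atz(f,uv[3:6],119).round(1))
e=D['free']-D['pin'];print('caliper dir',np.degrees(np.arctan2(e[1],e[0])))
e=D['ear']-D['pin'];print('knuckle x',np.degrees(np.arctan2(e[1],e[0])))
a=np.radians(66); go(c[0]+67*np.cos(a),c[1]+67*np.sin(a),170,np.pi/2-np.radians(6))
E
```

```text
pin [513.6   5.7  96.8] 107.3 147.4
ear [646.2 -20.3  67. ] 52.3 145.1
free [609.6  99.7  88. ] 77.5 240.5
spU [555.7 -44.8 119.7] 91.1 90.3
spL [ 467.2 -133.8  119.6] 179.2 90.2
spR [ 645.3 -133.5  119.9] 1.0 87.9
edge0 [532.2  31.4 124.7] 98.6 168.4
edge1 [594.6  94.6  84.2] 80.8 232.7
plug [553.2  43.4 130.8] 91.3 178.6
plug2 [582.1  72.4 142.1] 83.2 208.9
nose [ 555.1 -128.3  135.4] 108.8 7.2
disc spokes @119 [[ 555.8  -44.9  119. ]
 [ 467.1 -134.1  119. ]
 [ 645.7 -133.9  119. ]]
caliper dir 44.40826728680407
knuckle x -11.10168252029405
shift mm [ 2.7 59.3 50.6] twist 6.1
```

{"fn": "carry_out", "kwargs": {
  "moves": [
    {"dx": 0.005, "dy": 0.035, "dz": 0, "twist": 0},
    {"dx": 0.01, "dy": 0.062, "dz": 0.01, "twist": 0},
    {"dx": 0.01, "dy": 0.062, "dz": 0.05, "twist": 0},
    {"dx": 0.01, "dy": 0.062, "dz": 0.09, "twist": 0},
    {"dx": 0.01, "dy": 0.062, "dz": 0.127, "twist": 0}
  ]
}}

```text
t: 2.65
eef_pos: [587.2, -66.4, 92.1]
tcp_rot: [-3.141, -0.0, 1.574]
ft_force: [0.1, -1.5, 0.2]
opening: 0.003
```

{"fn": "carry_out", "kwargs": {
  "moves": [
    {"dx": 0, "dy": 0, "dz": 0, "twist": 0}
  ]
}}

```text
t: 2.75
eef_pos: [585.1, -66.1, 89.7]
tcp_rot: [-3.134, -0.002, 1.573]
ft_force: [-0.9, 0.5, -0.4]
opening: 0.001
```

{"fn": "carry_out", "kwargs": {
  "moves": [
    {"dx": 0, "dy": -0.005, "dz": -0.002, "twist": 0},
    {"dx": 0, "dy": -0.0108, "dz": -0.002, "twist": 0},
    {"dx": 0.001, "dy": -0.0145, "dz": -0.002, "twist": -3},
    {"dx": 0.0015, "dy": -0.018, "dz": -0.002, "twist": -6},
    {"dx": 0.002, "dy": -0.0217, "dz": -0.002, "twist": -9}
  ]
}}

```text
t: 3.25
eef_pos: [566.1, -64.9, 98.2]
tcp_rot: [3.138, 0.001, 1.73]
ft_force: [-0.3, -0.5, 0.4]
opening: 0.004
```

{"fn": "carry_out", "kwargs": {
  "moves": [
    {"dx": 0, "dy": 0, "dz": 0, "twist": 0}
  ]
}}

```text
t: 3.35
eef_pos: [565.9, -64.8, 98.0]
tcp_rot: [3.139, 0.001, 1.729]
ft_force: [-0.8, -0.2, 0.1]
opening: 0.004
```

{"fn": "carry_out", "kwargs": {
  "moves": [
    {"dx": 0.0006, "dy": -0.0024, "dz": 0.003, "twist": -2},
    {"dx": 0.0012, "dy": -0.0048, "dz": 0.005, "twist": -4},
    {"dx": 0.0021, "dy": -0.0096, "dz": 0.005, "twist": -8},
    {"dx": 0.0027, "dy": -0.0144, "dz": 0.005, "twist": -12},
    {"dx": 0.0027, "dy": -0.0144, "dz": 0.005, "twist": -12}
  ]
}}

```text
t: 3.85
eef_pos: [551.2, -64.4, 92.1]
tcp_rot: [3.14, 0.001, 1.936]
ft_force: [0.2, -0.2, -0.3]
opening: 0.003
```

```bash
python3 - <<'E'
from h import *
s=state(); print(s['eef_pos'],s['tcp_rot'],s['ft_force'])
snap('wrist','w2'); a=cv2.imread('pics/w2.png'); cv2.imwrite('pics/w2b.png',cv2.resize(a,(800,600),interpolation=cv2.INTER_CUBIC))
E
```

```text
[551.22344034 -64.41104812  92.08353368] [3.14013635e+00 9.08634565e-04 1.93645641e+00] [ 0.20489863 -0.22284522 -0.25192189]
```

View pics/w2b.png

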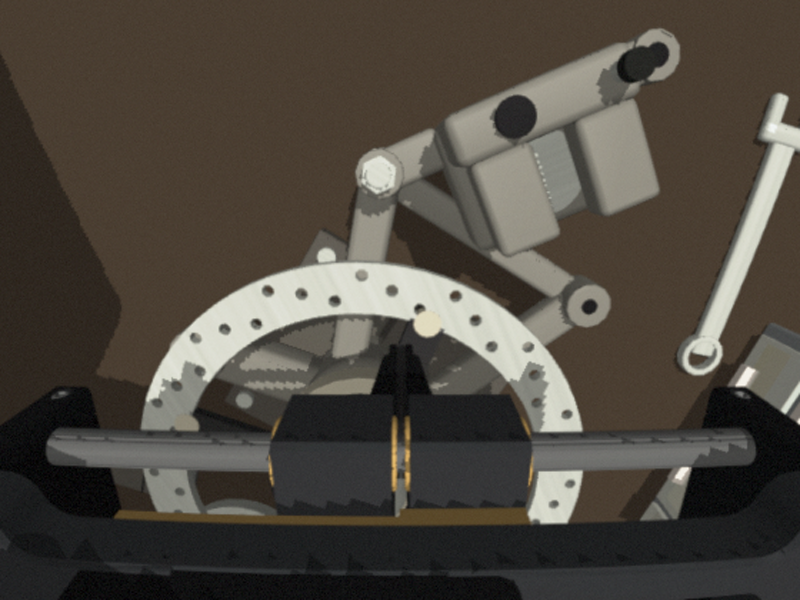

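```bash
python3 - <<'E'
from h import *
f=load('w2'); c=np.array([556.5,-134.3])
uv=[np.array(p)*.7 for p in [(428,324),(185,425),(360,275)]]
for p,q in zip(bydepth(f,uv),atz(f,uv,119)): print(p.round(1),q.round(1),np.degrees(np.arctan2(*(p[:2]-c)[::-1])).round(1),np.linalg.norm(p[:2]-c).round(1))
print(proj(f,[[551.2,-64.4,92],[551.2,-64.4,120]])/.7)
E
```

```text
[555.9 -45.1 119.3] [555.9 -45.2 119. ] 90.4 89.2
[ 467.2 -134.   120.2] [ 466.8 -135.   119. ] 179.8 89.3
[521.3 -51.4  58.9] [521.  -35.1 119. ] 113.0 90.0
[[401.76682847 335.25440952]
 [402.02926674 358.97555156]]
```

```bash
python3 - <<'E'
from h import *
f=load('w2'); snap('side','s2')
a=cv2.imread('pics/w2.png'); b=cv2.imread('pics/s2.png')
A=cv2.convertScaleAbs(a[200:300,230:330],alpha=1.8,beta=20); B=cv2.convertScaleAbs(b[180:300,230:350],alpha=1.3,beta=10)
cv2.imwrite('pics/c2.png',np.hstack([cv2.resize(A,(400,400),interpolation=cv2.INTER_CUBIC),cv2.resize(B,(400,400),interpolation=cv2.INTER_CUBIC)]))
for v in range(226,262,4): print(v,[int(x) for x in f['d'][v,262:312:4]])
print([p.round() for p in bydepth(f,[(280,245),(280,250),(300,240),(296,236)])])
s=state(); print(s['eef_pos'],s['joints'].round(3))
E
```

```text
226 [307, 308, 305, 285, 277, 275, 194, 193, 194, 193, 193, 194, 193]
230 [308, 308, 293, 276, 276, 276, 195, 195, 194, 194, 195, 193, 195]
234 [310, 301, 282, 278, 277, 196, 196, 195, 195, 194, 193, 195, 311]
238 [281, 284, 279, 279, 279, 196, 196, 195, 196, 196, 197, 195, 312]
242 [272, 274, 276, 181, 200, 198, 181, 197, 196, 197, 197, 198, 313]
246 [264, 267, 269, 176, 179, 179, 176, 198, 197, 197, 197, 314, 314]
250 [259, 259, 170, 170, 175, 174, 171, 171, 199, 198, 197, 316, 314]
254 [254, 256, 166, 165, 168, 169, 165, 166, 166, 200, 317, 315, 315]
258 [233, 161, 162, 162, 165, 165, 161, 162, 161, 201, 316, 318, 278]
[array([546., -55., 135.]), array([547., -55., 139.]), array([559., -53., 120.]), array([556., -52., 119.])]
[551.66816018 -64.41453147  91.77220811] [-0.235  0.495  1.823  0.     0.823 -0.598]
```

View pics/c2.png

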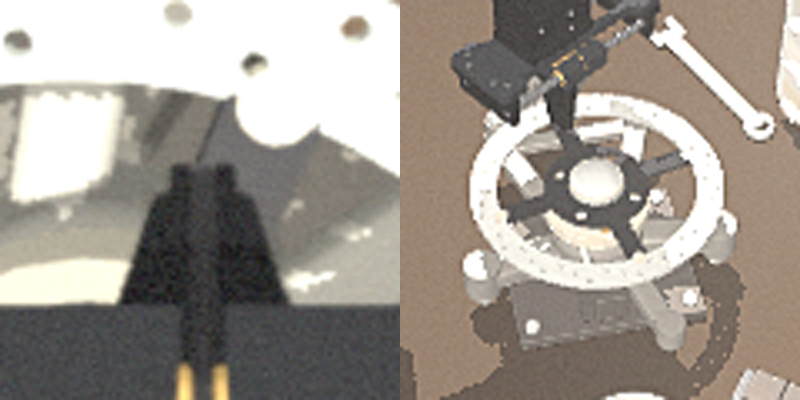

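```bash
python3 - <<'E'
from h import *
for n,tcp,w in (('w1',[525.3,-76.7,220.5],1.5708),('w2',[551.4,-64.4,92],1.936)):
    f=load(n); T=np.array([[np.cos(w),np.sin(w),0],[np.sin(w),-np.cos(w),0],[0,0,-1]])
    uv=[(u,v) for v in (232,236,240,244,248,252,258,264,270,275) for u in (274,286)]
    for p,q in zip(uv,bydepth(f,uv)): print(n,p,f['d'][p[1],p[0]].round(),(T.T@(q-tcp)).round(1))
    for X in [(10,0,0),(10,0,-20),(10,0,-44),(-10,0,0)]: print(X,proj(f,[T@np.array(X)+tcp]).round())
E
```

```text
w1 (274, 232) 333.0 [-38.   -7.6 101. ]
w1 (286, 232) 333.0 [-38.1   5.2 101.1]
w1 (274, 236) 334.0 [-42.4  -7.6 100.5]
w1 (286, 236) 333.0 [-42.3   5.2 100.3]
w1 (274, 240) 336.0 [-47.3  -7.6 101.3]
w1 (286, 240) 335.0 [-47.    5.2 100.5]
w1 (274, 244) 178.0 [ 12.3  -4.3 -45.3]
w1 (286, 244) 178.0 [ 12.3   2.5 -45.3]
w1 (274, 248) 173.0 [ 12.4  -4.2 -51. ]
w1 (286, 248) 175.0 [ 11.5   2.5 -49.2]
w1 (274, 252) 169.0 [ 11.9  -4.1 -55.2]
w1 (286, 252) 169.0 [ 11.6   2.4 -54.6]
w1 (274, 258) 161.0 [ 12.3  -3.9 -63.3]
w1 (286, 258) 162.0 [ 11.9   2.3 -62.5]
w1 (274, 264) 155.0 [ 12.1  -3.8 -69.4]
w1 (286, 264) 157.0 [ 11.3   2.2 -67.9]
w1 (274, 270) 150.0 [ 11.7  -3.7 -74.9]
w1 (286, 270) 149.0 [ 12.1   2.  -75.6]
w1 (274, 275) 145.0 [ 11.9  -3.6 -80.1]
w1 (286, 275) 146.0 [ 11.3   2.  -79.1]
(10, 0, 0) [[281. 221.]]
(10, 0, -20) [[281. 231.]]
(10, 0, -44) [[282. 247.]]
(-10, 0, 0) [[281. 247.]]
w2 (274, 232) 278.0 [-17.4  -6.4  49.6]
w2 (286, 232) 195.0 [ 13.    2.6 -27.6]
w2 (274, 236) 279.0 [-21.4  -6.4  49.8]
w2 (286, 236) 196.0 [ 10.2   2.7 -27.1]
w2 (274, 240) 279.0 [-24.8  -6.4  48.8]
w2 (286, 240) 197.0 [  7.4   2.7 -26.9]
w2 (274, 244) 179.0 [ 12.4  -4.5 -44.6]
w2 (286, 244) 178.0 [ 12.6   2.3 -45.1]
w2 (274, 248) 174.0 [ 12.3  -4.4 -49.9]
w2 (286, 248) 173.0 [ 12.6   2.2 -50.5]
w2 (274, 252) 170.0 [ 11.9  -4.4 -54.3]
w2 (286, 252) 169.0 [ 12.2   2.1 -55. ]
w2 (274, 258) 162.0 [ 12.2  -4.2 -62.1]
w2 (286, 258) 162.0 [ 12.4   2.  -62.5]
w2 (274, 264) 156.0 [ 12.2  -4.1 -68.9]
w2 (286, 264) 156.0 [ 12.2   1.9 -68.9]
w2 (274, 270) 149.0 [ 12.5  -4.  -75.6]
w2 (286, 270) 151.0 [ 11.8   1.8 -74.3]
w2 (274, 275) 145.0 [ 12.1  -3.9 -79.6]
w2 (286, 275) 145.0 [ 12.5   1.7 -80.3]
(10, 0, 0) [[282. 222.]]
(10, 0, -20) [[282. 232.]]
(10, 0, -44) [[282. 247.]]
(-10, 0, 0) [[281. 248.]]
```

The disc has not turned. The wrist depth puts the visible finger tips about 43 mm behind the reported TCP, i.e. above the disc. I'll check that against the fixed side camera.

```bash
python3 - <<'E'
from h import *
f=load('s2'); tcp=np.array([551.4,-64.4,92]);w=1.936
print(proj(f,[tcp,tcp+[0,0,43],tcp+[0,0,80]]).round(), 'crop', (proj(f,[tcp,tcp+[0,0,43]])-[230,180])/120*400+[400,0])
v,u=np.mgrid[150:300,200:360]; P=(ray(f,np.c_[u.ravel(),v.ravel()].astype(float))*f['d'][150:300,200:360].ravel()[:,None]-f['t'].ravel())@f['R']
m=np.linalg.norm(P[:,:2]-tcp[:2],axis=1)<22
for z in range(60,220,8): print(z,(m&(P[:,2]>=z)&(P[:,2]<z+8)).sum(),end='; ')
E
```

```text
[[278. 225.]
 [277. 215.]
 [277. 207.]] crop [[558.96351828 150.8520034 ]
 [558.07137202 118.05963858]]
60 1; 68 0; 76 0; 84 0; 92 0; 100 0; 108 11; 116 34; 124 5; 132 12; 140 13; 148 17; 156 16; 164 17; 172 18; 180 7; 188 0; 196 0; 204 0; 212 0;
```

The side camera agrees: the lowest finger points are near z≈133 while the TCP reads 92. The real tips are therefore about 42 mm above the reported TCP, so I'll command lower by that amount. Next I back off to the window and descend with the tip at about 106 mm, which is TCP 64.

{"fn": "carry_out", "kwargs": {
  "moves": [
    {"dx": -0.005, "dy": 0.01, "dz": 0, "twist": 7},
    {"dx": -0.01, "dy": 0.022, "dz": 0, "twist": 14},
    {"dx": -0.0152, "dy": 0.032, "dz": 0, "twist": 21},
    {"dx": -0.0152, "dy": 0.032, "dz": 0.015, "twist": 21},
    {"dx": -0.0152, "dy": 0.032, "dz": 0.028, "twist": 21}
  ]
}}

```text
t: 4.45
eef_pos: [587.0, -67.1, 62.7]
tcp_rot: [3.14, 0.0, 1.568]
ft_force: [0.2, -0.2, 0.8]
opening: 0.006
```

{"fn": "carry_out", "kwargs": {
  "moves": [
    {"dx": 0, "dy": 0, "dz": 0, "twist": 0},
    {"dx": 0, "dy": 0, "dz": 0, "twist": 0}
  ]
}}

```text
t: 4.65
eef_pos: [586.4, -67.0, 62.8]
tcp_rot: [-3.141, -0.0, 1.57]
ft_force: [0.0, 0.1, -0.2]
opening: 0.003
```

{"fn": "carry_out", "kwargs": {
  "moves": [
    {"dx": 0, "dy": -0.01, "dz": 0, "twist": 0},
    {"dx": 0, "dy": -0.016, "dz": 0, "twist": 0},
    {"dx": 0.0008, "dy": -0.0207, "dz": 0, "twist": -4},
    {"dx": 0.0013, "dy": -0.0255, "dz": 0, "twist": -8},
    {"dx": 0.0014, "dy": -0.0303, "dz": 0, "twist": -12}
  ]
}}

```text
t: 5.15
eef_pos: [556.1, -65.7, 63.5]
tcp_rot: [3.14, 0.001, 1.782]
ft_force: [2.6, -0.1, -0.7]
opening: 0.002
```

```bash
cat >> h.py <<'E'
def spokes(n,lo=112,hi=124,c=(556.5,-134.3)):
    # dark spokes in the annulus r 55..80 at disc height: angle histogram mod 90 -> mean
    f=load(n); d=f['d']; v,u=np.mgrid[0:420,0:560]; k=d.ravel()>0
    P=(ray(f,np.c_[u.ravel(),v.ravel()].astype(float))*d.ravel()[:,None]-f['t'].ravel())@f['R']
    q=P[:,:2]-np.array(c); r=np.hypot(*q.T); m=k&(r>55)&(r<80)&(P[:,2]>lo)&(P[:,2]<hi)
    a=np.arctan2(q[m,1],q[m,0]); deg=np.degrees(a)
    h,e=np.histogram(deg,bins=36,range=(-180,180)); print('bins',{int(e[i]):int(h[i]) for i in np.nonzero(h>8)[0]})
    b=k&(r>90)&(r<108)&(P[:,2]>95)&(P[:,2]<125); A=np.c_[q[b],np.ones(b.sum())]
    co=np.linalg.lstsq(A,P[b,2],rcond=None)[0]; print('band plane: centre z',co[2].round(1),'slopes',co[:2].round(4),'n',b.sum())
    z=np.exp(4j*a).mean(); print('mean mod90',np.degrees(np.angle(z))/4,'conc',abs(z).round(2),m.sum())
E
python3 - <<'E'
from h import *
s=state(); print(s['eef_pos'],s['ft_force'])
spokes('w1'); snap('wrist','w3'); spokes('w3'); snap('side','s3'); spokes('side0'); spokes('s3')
E
```

```text
[556.07820385 -65.72616828  63.46055057] [ 2.6390153  -0.11242806 -0.68079238]
bins {-180: 152, -10: 136, 0: 227, 80: 168, 90: 218, 170: 216}
band plane: centre z 119.3 slopes [-0.0002 -0.0008] n 6117
mean mod90 0.5226537920153989 conc 0.95 1117
bins {-180: 318, 10: 266, 20: 52, 90: 168, 100: 546, 110: 33}
band plane: centre z 119.3 slopes [-0.0001  0.0007] n 13334
mean mod90 12.522817136935942 conc 0.92 1383
bins {-180: 26, -100: 23, -90: 24, -10: 20, 0: 20, 80: 20, 90: 17, 170: 19}
band plane: centre z 117.1 slopes [0.0001 0.0006] n 996
mean mod90 0.30656261976744864 conc 0.95 169
bins {-170: 34, -90: 15, -80: 30, 0: 14, 10: 22, 90: 17, 100: 23}
band plane: centre z 117.1 slopes [ 0.0014 -0.0008] n 883
mean mod90 12.788337602704162 conc 0.92 186
```

{"fn": "carry_out", "kwargs": {
  "moves": [
    {"dx": 0.0008, "dy": -0.0047, "dz": 0, "twist": -4},
    {"dx": 0.0013, "dy": -0.0095, "dz": 0, "twist": -8},
    {"dx": 0.0014, "dy": -0.0143, "dz": 0, "twist": -12},
    {"dx": 0.0012, "dy": -0.0191, "dz": 0, "twist": -16},
    {"dx": 0.0012, "dy": -0.0191, "dz": 0, "twist": -16}
  ]
}}

```text
t: 5.75
eef_pos: [536.7, -68.4, 63.1]
tcp_rot: [-3.142, -0.0, 2.058]
ft_force: [0.4, 0.1, -0.5]
opening: 0.001
```

```bash
python3 - <<'E'
from h import *
s=state(); print(s['eef_pos'],s['ft_force'],s['tcp_rot'])
snap('wrist','w4'); spokes('w4'); snap('side','s4'); spokes('s4')
E
```

```text
[536.74752681 -68.44411656  63.12382397] [ 0.42472283  0.05037072 -0.49891486] [-3.14157791e+00 -1.28792646e-04  2.05758555e+00]
bins {20: 55, 30: 290, 100: 58, 110: 28}
band plane: centre z 110.8 slopes [ 0.0918 -0.0771] n 12312
mean mod90 31.336813638972828 conc 0.9 437
bins {110: 11}
band plane: centre z 104.6 slopes [-0.0313  0.006 ] n 894
mean mod90 19.182197724836385 conc 0.93 17
```

{"fn": "carry_out", "kwargs": {
  "moves": [
    {"dx": 0, "dy": 0.003, "dz": 0, "twist": 0},
    {"dx": 0, "dy": 0.003, "dz": -0.05, "twist": 0},
    {"dx": 0, "dy": 0.003, "dz": -0.1, "twist": 0},
    {"dx": 0, "dy": 0.003, "dz": -0.12, "twist": 0},
    {"dx": 0, "dy": 0.003, "dz": -0.12, "twist": 0}
  ]
}}

```text
t: 6.35
eef_pos: [541.4, -67.1, 186.0]
tcp_rot: [3.137, 0.004, 2.057]
ft_force: [0.4, -0.7, -0.3]
opening: 0.007
```

```bash
sed -i 's/P\[:,2\]>95)&(P\[:,2\]<125)/P[:,2]>85)\&(P[:,2]<135)/' h.py; python3 - <<'E'
from h import *
s=state(); print(s['eef_pos'],s['ft_force'])
snap('wrist','w5'); spokes('w5',95,124); snap('side','s5'); spokes('s5',95,124)
a=cv2.imread('pics/w5.png'); b=cv2.imread('pics/s5.png')[190:290,230:350]
A=cv2.convertScaleAbs(a[100:380],alpha=1.4,beta=10);cv2.imwrite('pics/c5.png',np.vstack([cv2.resize(A,(600,300)),cv2.resize(b,(360,300),interpolation=cv2.INTER_CUBIC).copy() if 0 else np.hstack([cv2.resize(b,(360,300),interpolation=cv2.INTER_CUBIC),np.zeros((300,240,3),np.uint8)])]))
E
```

```text
[541.42073738 -67.13502688 185.95103459] [ 0.40397586 -0.74239674 -0.30090668]
bins {-160: 122, -150: 239, 20: 41, 30: 249, 40: 106, 110: 119, 120: 292, 130: 13}
band plane: centre z 105.4 slopes [-0.0003 -0.0008] n 6295
mean mod90 34.00058399599675 conc 0.95 1188
bins {-150: 28, -140: 12, -60: 30, -50: 11, 20: 11, 30: 26, 110: 10, 120: 26}
band plane: centre z 103.1 slopes [-0.001   0.0001] n 1008
mean mod90 34.44707630912761 conc 0.95 172
```

View pics/c5.png

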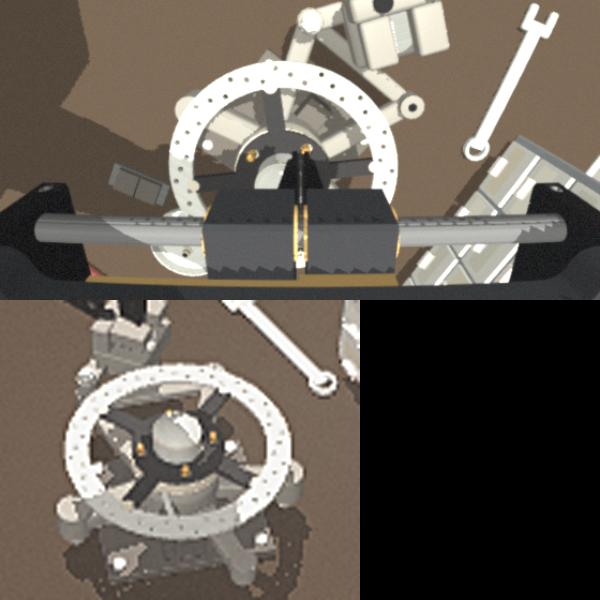

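The disc is home: the stud tips show through it and it is level (slope under 0.001). Its upper face has dropped 14.0 mm to z≈105. Next I go to the caliper's back, at caliper-frame x=80, y=40, high at first.

{"fn": "carry_out", "kwargs": {
  "moves": [
    {"dx": 0.03, "dy": 0.016, "dz": 0, "twist": -4},
    {"dx": 0.065, "dy": 0.035, "dz": 0, "twist": -8},
    {"dx": 0.1, "dy": 0.054, "dz": 0, "twist": -12},
    {"dx": 0.1377, "dy": 0.0745, "dz": 0, "twist": -16.5},
    {"dx": 0.1377, "dy": 0.0745, "dz": 0, "twist": -16.5}
  ]
}}

```text
t: 6.95
eef_pos: [540.2, 93.5, 181.0]
tcp_rot: [-3.14, -0.003, 2.352]
ft_force: [-0.8, -1.2, 0.3]
opening: 0.003
```

```bash
python3 - <<'E'
from h import *
s=state(); print(s['eef_pos'],s['tcp_rot'])
snap('wrist','w6'); a=cv2.imread('pics/w6.png'); cv2.imwrite('pics/w6b.png',cv2.resize(a,(800,600),interpolation=cv2.INTER_CUBIC))
f=load('w6'); w=s['tcp_rot'][2]; T=np.array([[np.cos(w),np.sin(w),0],[np.sin(w),-np.cos(w),0],[0,0,-1]])
for p in [(280,280),(280,300),(280,320),(280,340),(230,290),(230,310),(230,330),(60,300),(60,320)]: print(p,(T.T@(bydepth(f,[p])[0]-s['eef_pos'])).round(1))
E
```

```text
[540.16779168  93.46854015 180.9583616 ] [-3.13986821e+00 -2.54071420e-03  2.35234021e+00]
(280, 280) [ 10.3  -0.4 -81.3]
(280, 300) [  7.1  -0.4 -92.7]
(280, 320) [  28.2   -0.3 -134.7]
(280, 340) [-243.    -1.2  179.2]
(230, 290) [  34.9  -14.9 -129.7]
(230, 310) [  34.8  -13.4 -139.4]
(230, 330) [  29.2  -13.6 -140.4]
(60, 300) [  30.5  -67.7 -130.2]
(60, 320) [  26.9  -65.3 -135. ]
```

View pics/w6b.png

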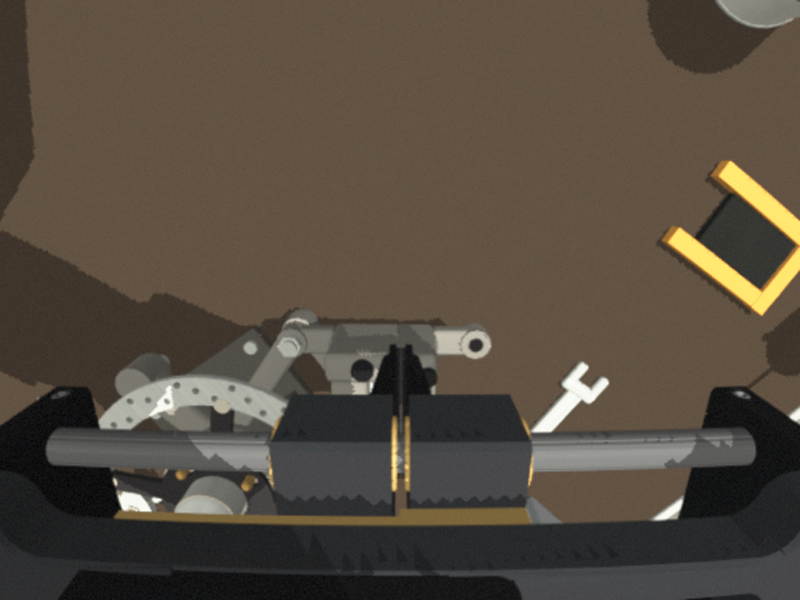

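The view shows the caliper's back facing up in the picture, bar from (300,325) to (480,345), with the shut fingers at (400,345) outside it and bare bench below. The depth gives the gripper body at about 121 mm above the reported TCP, so there is clearance for the tips at about 95 mm.

{"fn": "carry_out", "kwargs": {
  "moves": [
    {"dx": 0, "dy": 0, "dz": 0.04, "twist": 0},
    {"dx": 0, "dy": 0, "dz": 0.08, "twist": 0},
    {"dx": 0, "dy": 0, "dz": 0.115, "twist": 0},
    {"dx": 0, "dy": 0, "dz": 0.13, "twist": 0},
    {"dx": 0, "dy": 0, "dz": 0.13, "twist": 0}
  ]
}}

```text
t: 7.5
eef_pos: [539.5, 88.4, 49.8]
tcp_rot: [-3.137, -0.004, 2.345]
ft_force: [-0.1, -0.3, -0.3]
opening: 0.004
```

{"fn": "carry_out", "kwargs": {
  "moves": [
    {"dx": -0.008, "dy": 0, "dz": 0, "twist": 0},
    {"dx": -0.014, "dy": 0, "dz": 0, "twist": 0},
    {"dx": -0.018, "dy": 0, "dz": 0, "twist": 0},
    {"dx": -0.022, "dy": 0, "dz": 0, "twist": 0},
    {"dx": -0.022, "dy": 0, "dz": 0, "twist": 0}
  ]
}}

```text
t: 8.0
eef_pos: [557.1, 73.5, 53.3]
tcp_rot: [3.141, 0.001, 2.346]
ft_force: [-0.1, -0.8, 0.3]
opening: 0.004
```

{"fn": "carry_out", "kwargs": {
  "moves": [
    {"dx": -0.007, "dy": 0.0013, "dz": 0, "twist": 5},
    {"dx": -0.014, "dy": 0.002, "dz": 0, "twist": 10},
    {"dx": -0.0211, "dy": 0.0021, "dz": 0, "twist": 15},
    {"dx": -0.0282, "dy": 0.0016, "dz": 0, "twist": 20},
    {"dx": -0.0352, "dy": 0.0005, "dz": 0, "twist": 25}
  ]
}}

```text
t: 8.5
eef_pos: [581.6, 49.3, 53.1]
tcp_rot: [3.141, -0.0, 1.907]
ft_force: [-1.0, 1.9, 1.3]
opening: 0.004
```

```bash
cat >> h.py <<'E'
pin=np.array([513.6,4.8])
def cal(n):
    s=state(); w=s['tcp_rot'][2]; r=s['eef_pos'][:2]-pin
    print('tool frame rel pin: out',(r@[np.cos(w),np.sin(w)]).round(1),'along',(r@[np.sin(w),-np.cos(w)]).round(1),'yaw',np.degrees(w).round(1),s['eef_pos'].round(1),s['ft_force'].round(1))
    f=load(n); d=f['d']; v,u=np.mgrid[0:420,0:560]
    P=(ray(f,np.c_[u.ravel(),v.ravel()].astype(float))*d.ravel()[:,None]-f['t'].ravel())@f['R']
    q=P[:,:2]-pin; rr=np.hypot(*q.T); m=(d.ravel()>0)&(rr>125)&(rr<150)&(P[:,2]>80)&(P[:,2]<95); a=np.degrees(np.arctan2(q[m,1],q[m,0]))
    print(n,'eye pts',m.sum(),'angle world',np.median(a).round(1) if m.any() else '',np.percentile(a,[5,95]).round(1) if m.any() else '')
E
python3 - <<'E'
from h import *
cal('w1'); snap('wrist','w7'); cal('w7'); snap('side','s7'); cal('s7')
E
```

```text
tool frame rel pin: out 19.5 along 78.8 yaw 109.3 [581.6  49.3  53.1] [-1.   1.9  1.3]
w1 eye pts 471 angle world 44.4 [40.2 48.5]
tool frame rel pin: out 19.0 along 79.1 yaw 109.0 [582.3  48.4  53.1] [-0.1 -1.2  0.2]
w7 eye pts 705 angle world 19.7 [15.  22.3]
tool frame rel pin: out 18.8 along 79.0 yaw 109.4 [581.9  48.7  53. ] [-0.5  0.1 -0.1]
s7 eye pts 32 angle world 14.3 [-91.2  19.4]
```

{"fn": "carry_out", "kwargs": {
  "moves": [
    {"dx": -0.0056, "dy": 0.0011, "dz": 0, "twist": 4},
    {"dx": -0.0112, "dy": 0.0019, "dz": 0, "twist": 8},
    {"dx": -0.0168, "dy": 0.0022, "dz": 0, "twist": 12},
    {"dx": -0.0225, "dy": 0.0022, "dz": 0, "twist": 16},
    {"dx": -0.0282, "dy": 0.0017, "dz": 0, "twist": 20}
  ]
}}

```text
t: 9.1
eef_pos: [592.4, 23.4, 52.9]
tcp_rot: [3.141, -0.0, 1.562]
ft_force: [1.2, 1.5, -0.0]
opening: 0.007
```

```bash
python3 - <<'E'
from h import *
snap('wrist','w8'); cal('w8'); spokes('w8',95,124)
E
```

```text
tool frame rel pin: out 19.0 along 78.8 yaw 89.2 [592.6  22.7  52.9] [ 1.5 -0.8  0.2]
w8 eye pts 702 angle world -0.4 [-5.   2.2]
bins {}
band plane: centre z 97.5 slopes [-0.0058  0.079 ] n 483
mean mod90 nan conc nan 0h.py:30: RuntimeWarning: Mean of empty slice.
  z=np.exp(4j*a).mean(); print('mean mod90',np.degrees(np.angle(z))/4,'conc',abs(z).round(2),m.sum())
  ret = ret.dtype.type(ret / rcount)
```

{"fn": "carry_out", "kwargs": {
  "moves": [
    {"dx": -0.0028, "dy": 0.0006, "dz": 0, "twist": 2},
    {"dx": -0.0056, "dy": 0.0011, "dz": 0, "twist": 4},
    {"dx": -0.0084, "dy": 0.0016, "dz": 0, "twist": 6},
    {"dx": -0.0112, "dy": 0.0019, "dz": 0, "twist": 8},
    {"dx": -0.0112, "dy": 0.0019, "dz": 0, "twist": 8}
  ]
}}

```text
t: 9.65
eef_pos: [594.2, 12.1, 52.9]
tcp_rot: [3.141, -0.0, 1.424]
ft_force: [1.0, 0.6, 0.0]
opening: 0.003
```

{"fn": "carry_out", "kwargs": {
  "moves": [
    {"dx": -0.0007, "dy": 0.0001, "dz": 0, "twist": 0.5},
    {"dx": -0.0014, "dy": 0.0003, "dz": 0, "twist": 1},
    {"dx": -0.0021, "dy": 0.0004, "dz": 0, "twist": 1.5},
    {"dx": -0.0021, "dy": 0.0004, "dz": 0, "twist": 1.5}
  ]
}}

```text
t: 10.05
eef_pos: [594.5, 11.7, 52.9]
tcp_rot: [3.141, -0.002, 1.397]
ft_force: [1.8, 13.8, 0.4]
opening: 0.005
```

The force rose to 13.8 N and the motion stopped, which looks like the stop. I'll back off, lift clear, and check against the bracket and disc.

{"fn": "carry_out", "kwargs": {
  "moves": [
    {"dx": 0.01, "dy": 0, "dz": 0, "twist": 0},
    {"dx": 0.03, "dy": 0, "dz": 0, "twist": 0},
    {"dx": 0.03, "dy": 0, "dz": -0.05, "twist": 0},
    {"dx": 0.03, "dy": 0, "dz": -0.1, "twist": 0},
    {"dx": 0.03, "dy": 0, "dz": -0.147, "twist": 0}
  ]
}}

```text
t: 10.55
eef_pos: [599.4, 39.7, 201.8]
tcp_rot: [-3.141, 0.0, 1.398]
ft_force: [1.6, -0.8, 0.2]
opening: 0.003
```

{"fn": "carry_out", "kwargs": {
  "moves": [
    {"dx": -0.04, "dy": -0.02, "dz": -0.02, "twist": 0},
    {"dx": -0.08, "dy": -0.04, "dz": -0.04, "twist": 0},
    {"dx": -0.08, "dy": -0.04, "dz": -0.04, "twist": 0}
  ]
}}

```text
t: 10.85
eef_pos: [545.0, -35.1, 242.8]
tcp_rot: [3.138, 0.001, 1.395]
ft_force: [1.5, 0.2, 1.3]
opening: 0.001
```

```bash
python3 - <<'E'
from h import *
snap('wrist','w9'); cal('w9'); spokes('w9',95,124); snap('side','s9'); spokes('s9',95,124)
a=cv2.imread('pics/w9.png'); cv2.imwrite('pics/w9b.png',cv2.resize(a,(800,600),interpolation=cv2.INTER_CUBIC))
E
```

```text
tool frame rel pin: out -32.4 along 38.5 yaw 79.9 [545.8 -33.8 241.5] [ 0.3 -0.2 -0.5]
w9 eye pts 307 angle world -10.6 [-14.9  -6.7]
bins {20: 28, 30: 189, 40: 70, 70: 13, 110: 93, 120: 196}
band plane: centre z 104.1 slopes [0.0239 0.0942] n 4371
mean mod90 34.33722021364192 conc 0.89 601
bins {-150: 33, -140: 9, -70: 9, -60: 32, 20: 11, 30: 23, 110: 11, 120: 27}
band plane: centre z 104.8 slopes [0.0081 0.029 ] n 1015
mean mod90 34.65866210069764 conc 0.79 191
```

View pics/w9b.png

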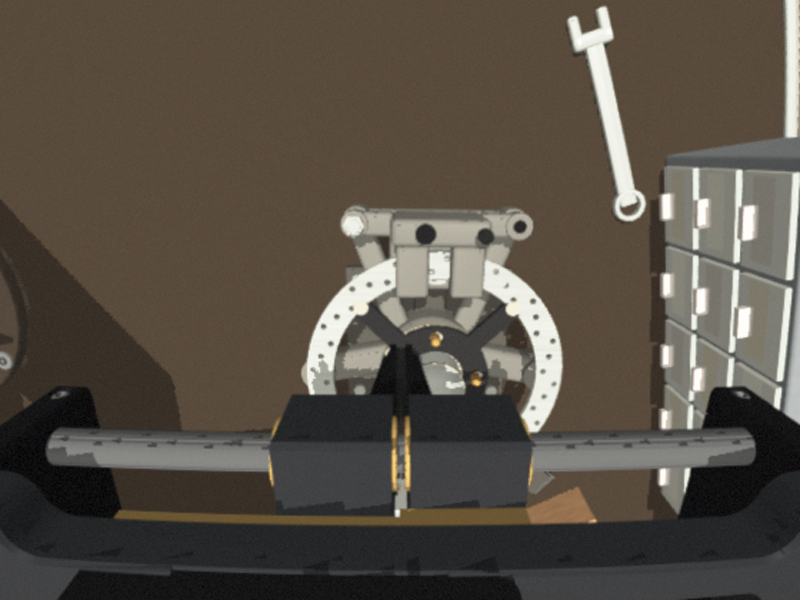

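The picture shows the caliper straddling the disc's edge, pin at (353,223) and eye at (520,226), lined up over the bracket. The plane fits included caliper points, so I'll redo the disc level without that sector and the caliper angle from pin to eye.

```bash
python3 - <<'E'
from h import *
for n in ('w5','w9','s5','s9'):
    f=load(n); d=f['d']; v,u=np.mgrid[0:420,0:560]
    P=(ray(f,np.c_[u.ravel(),v.ravel()].astype(float))*d.ravel()[:,None]-f['t'].ravel())@f['R']
    q=P[:,:2]-np.array([556.5,-134.3]); r=np.hypot(*q.T); a=np.degrees(np.arctan2(q[:,1],q[:,0]))
    b=(d.ravel()>0)&(r>90)&(r<108)&(abs(P[:,2]-104)<6)&~((a>40)&(a<120))
    A=np.c_[q[b],np.ones(b.sum())]; co=np.linalg.lstsq(A,P[b,2],rcond=None)[0]; print(n,b.sum(),co.round(4))
f=load('w9'); D=bydepth(f,[(353*.7,223*.7),(514*.7,215*.7),(520*.7,226*.7)]); print(D.round(1))
uv=np.array([(353,223),(520,226)])*.7
p=atz(f,uv[:1],97)[0]; e=atz(f,uv[1:],88)[0]; print(p.round(1),e.round(1),np.degrees(np.arctan2(*(e-p)[:2][::-1])).round(2),np.linalg.norm((e-p)[:2]))
E
```

```text
w5 3863 [-1.000000e-04 -6.000000e-04  1.054138e+02]
w9 2557 [-4.000000e-04 -7.000000e-04  1.054493e+02]
s5 797 [-1.10000e-03 -7.00000e-04  1.03237e+02]
s9 796 [2.300000e-03 9.000000e-04 1.033249e+02]
[[514.1   6.9  96.6]
 [643.2 -10.7  86.6]
 [646.9 -20.3  87.5]]
[514.1   6.9  97. ] [646.8 -20.2  88. ] -11.56 135.41897731263623
```

The disc is level at 105.4 mm. The caliper's eye at (646.8,-20.2) sits right over the bracket ear measured earlier at (646.2,-20.3), so the angle is about 0. The arm is clear, so I'm handing in.

```bash
python3 -c "
from cell import *
s=state();print(s['t'],s['eef_pos'],s['ft_force']);print(job_done())"
```

```text
10.95 [546.19141714 -32.93320784 240.46215281] [-0.21339695  0.02361544 -0.19167551]
the job is handed in; nothing more can be done
None
```

The disc is fully home on the hub and the caliper is swung in to its stop. I handed the job in at about 11 s of the 67 s allowed.

- **Disc:** I pushed one spoke round by about 34° counter-clockwise, with at most about 3 N measured. The disc dropped onto the hub by itself and needed no pressing. The last check put its upper face at 105.4 mm by the wrist camera, after a drop of 14 mm, with slopes under 0.001 and the studs showing through. The side camera reads about 2 mm lower throughout and showed a slope of up to 0.002 after the caliper went in. Both are within calibration.
- **Caliper:** I pushed on its back until it stopped moving at 13.8 N, then backed off and lifted clear. Its far eye sits over the bracket ear to within 1 mm, which puts the angle at about 0.
- **Disagreement found:** the finger tips are really about 43 mm short of the reported TCP, by both the wrist and side cameras. Because of this my first push passed above the disc without touching it. I commanded lower by that amount from then on.
- **Other objects:** no move went near them and no unexpected force was read. I did not measure their positions again at the end.

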